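# Torque the last closing nut of a filter holder with a break-over wrench

### The arm

A 7-joint arm with a two-finger parallel gripper is mounted at the origin on the work surface. World frame = base frame: x ahead of the robot, y to its left, z up, the work surface at z = 0. Lengths are in m, angles in degrees, forces in N, time in s.
With the tool pointing down it reaches from about 0.35 to 0.775 m from the base axis. Payload 3.1 kg.
Tool frame: the origin (TCP) lies on the centre line of the jaws, within the pads' length; the fingertips stand 17 mm ahead of it and the grasp point (between the pads) lies 2 mm behind it (robot.tip_reach is the distance from the TCP to the fingertips, in m); z points along the fingers, y is the line along which they close (so a half turn about z gives the same grasp; the last joint's range is limited). The gripper opens to 85 mm and grips with 20 to 120 N. Pads are 22 mm wide; open, the fingers measure 114 mm over their backs; the gripper's body (76 mm by 85 mm) begins 54 mm behind the grasp point. The pads swing forward as they close: fully open they stand 13 mm farther back than shut.
Start: joints at [69.975, 17.813, 0.802, 86.603, -0.252, 75.585, -1.558], TCP at [0.167, -0.524, 0.248] pointing down, gripper open.
Joint ranges: [-154.91, 154.91], [-16.99, 109.72], [-72.82, 74.43], [7.12, 147.25], [-82.49, 262.49], [11.32, 116.49], [-174.64, 174.64]. Speed limits (degrees/s): [159.86, 159.86, 180, 180, 180, 180, 180].

### API

Orientations are given as [roll, pitch, yaw] about the fixed x, y, z axes, in that order (R = Rz(yaw) Ry(pitch) Rx(roll)).
In Python, from station import robot, fingers, vision, workorder, recognise gives the robot as it stands. Calls block until the motion is done:
- robot.move_to(position, orientation): joint-space move of the TCP to a pose.
- robot.line_to(position, orientation=None, velocity=0.15, f_stop=None): straight line of the TCP; orientation=None keeps the orientation; velocity is the mean speed in m/s. With f_stop (N) it stops when the force on the tool has changed by that much, and returns True; else False.
- robot.move_j(angles): joint-space move.
- fingers.gripper_to(opening, force=None): opening from 0.0 (shut) to 1.0 (fully open); force is the grip in N (None keeps the last); returns when the fingers have stopped.
- robot.pause(seconds).
- robot.inverse_kinematics(position, orientation): joint angles nearest the present ones, or None.
- vision.grab_frame(name): name is "scene" or "top" or "wrist"; returns the picture (400x640x3 uint8, red, green, blue); there is no depth.
- vision.calibration(name): a dict with "mtx" (3x3 intrinsics, pixels), "extrinsics" (4x4, takes a point from world to camera coordinates); the wrist camera has in their place "T_tool_cam" (4x4, takes a point from camera to tool coordinates, whose origin is the TCP and whose axes are the flange's). Camera axes: x right, y up, looking along -z (the intrinsics and any distortion apply to the point x, -y, -z); pixel columns grow to the right and rows downward; lengths in m; the calibration is good to about 2 mm. A picture is of the moment at which its call begins: read the wrist's pose just before it. calibration takes no time and is no camera call.
A pose or a line that the arm cannot do raises robot.PlanningError and nothing moves.
- workorder.close_job(): hands the job in; it is judged then, once.
Trained networks look in the newest picture that a camera, given by its name, has taken for a name from the list of things; names that differ only in an ending like _2 or _b are one class to them, and where a whole thing is asked for, a point or a joint stands for the part that bears it (a point fixed in the world has none). Each returns a list of dicts, best first, with "p" (0 to 1); they miss things now and then, are a little off and sometimes report something else, mostly with a low value. They report only what shows in the picture. A call takes as long as a camera call. They do not tell look-alikes from the thing itself.
- recognise(label, camera): "rect" ([centre column, centre row, width, height] in pixels, round what is visible of it).
Readings, each from a call of its own:
- robot.current_time_s(): time.
- robot.current_joint_positions(): joint angles.
- robot.current_dq(): joint speeds.
- robot.current_joint_torque(): joint torques, N m.
- robot.current_tool_pos(): TCP position.
- robot.current_eef_rot(): TCP orientation.
- robot.current_contact_force(): force on the tool from outside, world axes, zero at the start.
- robot.current_torque(): the same for the moment, N m.
- robot.current_finger_gap(): opening from 0.0 (shut) to 1.0 (fully open).
- robot.current_gripper_force(): force on a finger pad.
Only numpy, scipy, OpenCV 4.12 (cv2) and the standard library are available. Lean on these libraries where they do the work, as an engineer would, in place of code of your own. Each camera call takes 0.05 s, during which the arm holds its last target. There are 200 camera calls.

### The job

Three of the four closing nuts of the stainless filter holder are done; the brass-coloured one without a yellow stripe is only finger-tight. Take the red torque wrench from its cradle, set its socket fully home and level on that nut and pull clockwise until the handle breaks over at its hinge, then stop at once, before it comes up against its end stop. Lift the wrench off without turning the nut back and lay it gently in its cradle as it was, leaving the bottle, the tub and the carton alone.

Things in the scene. Friction and masses are not known exactly. Their poses are not given: they have to be found in the camera images.
- holder: Stainless filter holder, fixed: two flanges 184 mm across on four legs, flange top 84 mm above the table. Origin: centre of its underside. Four hexagon nuts on the top flange, 70 mm from the centre on its +x, +y, -x and -y sides; the loose one, brass-coloured, is on the -x side, the others (steel, yellow stripe) are finished. Nothing on it is higher than 119 mm.
- nut_seat (a point): Centre of the top of the washer under the brass nut, 87 mm above the table, where the socket's mouth rests when fully home. Turns with the nut; z up, x square to one flat of the hexagon (a flat every 60 degrees). Nut 30 mm across flats; the hexagon reaches 24 mm above this point, then a 28 mm round boss to 28 mm and a 21 mm one to 31 mm.
- wrench: Head of the loose torque wrench (whole: 0.28 kg, 213 mm long). Origin: centre of the mouth of its downward hexagon socket; z up; x along the straight handle. Socket: 49 mm drum, 32 mm across flats, 38 mm deep, flared mouth; a flat is square to x, so x must be square to one of the nut's flats within 0.1 rad. Head top 64 mm above the origin.
- grip (a point): Middle of the red grip of the wrench: 120 mm from the socket's axis, 54 mm above the socket's mouth. Grip 24 mm wide, 26 mm tall, 105 mm long, flat-sided; x along the handle away from the head, z up. The centre of mass lies about 40 mm from here towards the head, so hold it firmly (80 N or more) or the head droops.
- handle_end (a point): Point on the handle's axis 169 mm from the socket's axis, over the saddle of the cradle when the wrench is stowed.
- cradle: Fixed black and grey wrench cradle, base 224 x 76 x 12 mm. Origin: on the table under the stowed socket; x towards the handle's saddle (the stowed wrench's x), z up. A ring, 57 mm inside, top at 26 mm, takes the socket; the saddle at x = 169 mm takes the handle: slot 37 mm wide, floor at 53 mm, cheeks up to 72 mm. Between them the grip is free on both sides.
- rest (a point): Point on the cradle's base inside the ring, 12 mm above the table, where the centre of the socket's mouth rests when the wrench is stowed.
- bottle: Amber bottle, 62 mm wide, 115 mm high, loose bystander. Origin: centre of its underside.
- tub: White tub, 72 mm wide, 75 mm high, loose bystander. Origin: centre of its underside.
- carton: White and green medicine carton, 62 x 110 x 45 mm, loose bystander. Origin: centre of its underside.
- hinge (a point): Hinge pin of the wrench, on the head, 32 mm from the socket's axis, 54 mm above the mouth; axes as the head's. The handle is held straight up to 1.1 N m at the hinge (about 12 N at mid-grip, 88 mm away), then breaks over clockwise, its resistance falling to 60 % at the end stop, 0.30 rad (17 degrees). It has broken over from 0.10 rad. Relieved, it springs straight again.
- nut_dot (a point): Blue dot on top of the brass nut's hexagon, at one corner, 15.5 mm from its axis. On a tightened nut it has come round clockwise to less than 4.5 mm on the +y side of the holder's x axis, or past that axis. The nut stays where it is left; tightening takes 0.6 to 0.95 N m at the start and 1 N m more for each rad. How far it must turn is not known: 0.15 to 0.9 rad.
There are look-alikes about, which are no part of the job. What is shaped like the wrench but orange is not meant.

How it is judged:
By the outcome, as a careful person would: the job done as asked, in the order asked, and still so for the second after the job is handed in, with the robot touching nothing.
It also fails if it takes over 72 s, if anything falls off the work surface, if the arm or the gripper's body presses on something with over 40 N, if the wrist force passes 120 N, or if a joint passes its speed limit or range.

## Working session

There is one attempt and no reset: what is moved stays moved. The work goes in short steps, each a Python script; the robot and the scene stay as the last script left them, time stands still between calls to the robot, and variables do not carry over. Pictures are saved under pics/ and viewed, at most 10 in all, crops included, and the job is handed in when it is done.

```bash
mkdir -p pics; ls
python3 - <<'E'
from station import robot, fingers, vision, workorder, recognise
import cv2,numpy as np
for n in ("scene","top"):
    im=vision.grab_frame(n); cv2.imwrite(f"pics/{n}0.png",im[:,:,::-1])
    c=vision.calibration(n); print(n,{k:np.round(v,4).tolist() if not isinstance(v,str) else v for k,v in c.items()})
    for l in("holder","wrench","cradle","grip","nut_dot","nut_seat","hinge","handle_end","bottle","tub","carton"):
        print(l,[(np.round(d["rect"]).tolist(),round(d["p"],2)) for d in recognise(l,n)][:4])
print(vision.calibration("wrist"),robot.current_time_s(),robot.current_eef_rot())
E
```

```text
pics
scene {'mtx': [[433.2823, 0.0, 314.0858], [0.0, 433.2823, 198.9736], [0.0, 0.0, 1.0]], 'extrinsics': [[-0.8147, 0.5796, 0.0189, 0.414], [-0.3616, -0.5332, 0.7648, 0.1304], [0.4533, 0.6162, 0.644, -1.376], [0.0, 0.0, 0.0, 1.0]]}
holder [([289.0, 256.0, 85.0, 83.0], 0.67)]
wrench [([262.0, 168.0, 20.0, 59.0], 0.94), ([334.0, 131.0, 59.0, 35.0], 0.79)]
cradle [([264.0, 173.0, 30.0, 65.0], 0.61)]
grip [([342.0, 136.0, 45.0, 24.0], 0.9), ([260.0, 155.0, 6.0, 30.0], 0.62)]
nut_dot [([307.0, 220.0, 15.0, 17.0], 0.74)]
nut_seat [([306.0, 219.0, 13.0, 20.0], 0.78), ([240.0, 216.0, 27.0, 42.0], 0.56)]
hinge [([263.0, 169.0, 21.0, 59.0], 0.7), ([332.0, 134.0, 62.0, 29.0], 0.67)]
handle_end [([342.0, 134.0, 40.0, 24.0], 0.83), ([262.0, 154.0, 8.0, 30.0], 0.72)]
bottle [([239.0, 218.0, 31.0, 41.0], 0.75)]
tub [([443.0, 301.0, 38.0, 46.0], 0.96)]
carton [([343.0, 201.0, 40.0, 46.0], 0.66)]
top {'mtx': [[424.4888, 0.0, 321.5884], [0.0, 424.4888, 199.4789], [0.0, 0.0, 1.0]], 'extrinsics': [[-0.0078, -0.9999, -0.0119, 0.0221], [0.9861, -0.0097, 0.1658, -0.5197], [-0.1659, -0.0104, 0.9861, -1.054
[... 633 characters left out ...]
0.93)]
tub [([177.0, 227.0, 34.0, 24.0], 0.61), ([288.0, 152.0, 77.0, 74.0], 0.32)]
carton [([331.0, 240.0, 42.0, 35.0], 0.94)]
{'mtx': array([[297.79481643,   0.        , 322.01035613],
       [  0.        , 297.79481643, 200.45839905],
       [  0.        ,   0.        ,   1.        ]]), 'T_tool_cam': array([[ 2.46527180e-04,  9.51664883e-01,  3.07138225e-01,
         7.78801974e-02],
       [ 9.99999169e-01, -6.23305824e-04,  1.12864912e-03,
         7.77450052e-04],
       [ 1.26553678e-03,  3.07137692e-01, -9.51664246e-01,
        -1.24830944e-01],
       [ 0.00000000e+00,  0.00000000e+00,  0.00000000e+00,
         1.00000000e+00]])} 1.2 [-1.79998504e+02  2.02572164e-03  1.76398564e+01]
```

Run:
```python
import cv2
a=cv2.imread("pics/top0.png")[90:360,140:500]
cv2.imwrite("pics/top0c.png",cv2.resize(a,None,fx=2.2,fy=2.2,interpolation=cv2.INTER_CUBIC))
```

```text
(no output)
```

View pics/top0c.png

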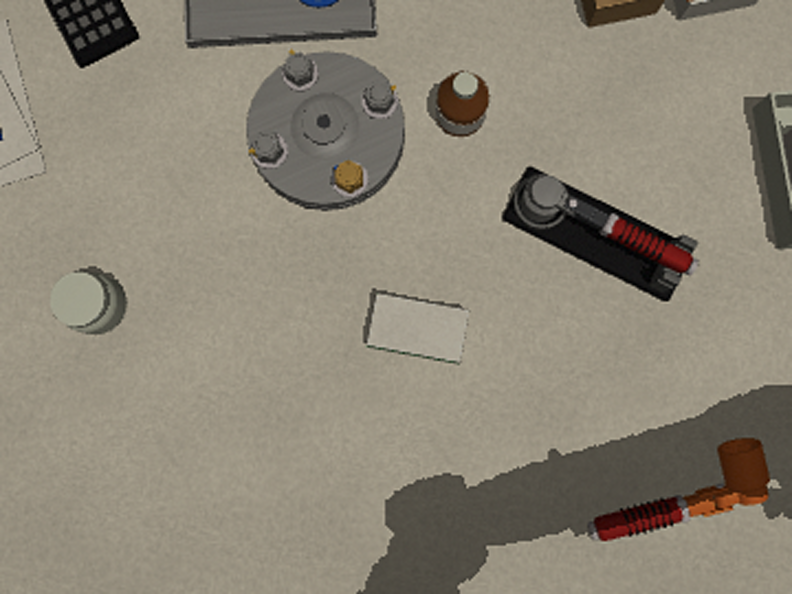

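View pics/scene0.png

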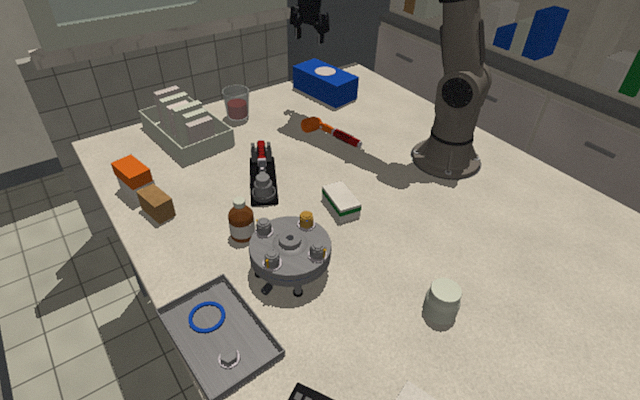

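The stowed wrench with the grey head and red grip is at top (417,191) and scene (262,168). The orange-headed look-alike lies loose at top (449,312) and scene (334,131), so I'm ignoring it. The brass nut is at top (299,170) and scene (307,220). Next I'll compute rough positions and confirm both from close by with the wrist camera.

```bash
cat > h.py <<'E'
from station import robot, fingers, vision, workorder, recognise
import cv2,numpy as np
from scipy.spatial.transform import Rotation as R
def Rm(rpy): return R.from_euler('xyz',rpy,degrees=True).as_matrix()
def grab(n,f=None):
    "returns image, 4x4 world->cam (y up,-z), mtx"
    c=vision.calibration(n)
    if n=='wrist':
        T=np.eye(4);T[:3,:3]=Rm(robot.current_eef_rot());T[:3,3]=robot.current_tool_pos()
        E=np.linalg.inv(T@c['T_tool_cam'])
    else: E=np.array(c['extrinsics'])
    im=vision.grab_frame(n)
    if f: cv2.imwrite('pics/'+f,im[:,:,::-1]); np.savez('pics/'+f+'.npz',E=E,K=c['mtx'])
    return im,E,np.array(c['mtx'])
def back(px,z,E,K):
    px=np.atleast_2d(px).astype(float)
    d=np.c_[(px[:,0]-K[0,2])/K[0,0],-(px[:,1]-K[1,2])/K[1,1],-np.ones(len(px))]@E[:3,:3]
    o=-E[:3,:3].T@E[:3,3]
    return o+d*((z-o[2])/d[:,2])[:,None]
def proj(P,E,K):
    p=np.atleast_2d(P)@E[:3,:3].T+E[:3,3]; p=p*[1,-1,-1]
    q=p@K.T; return q[:,:2]/q[:,2:]
E
python3 - <<'E'
from h import *
c=vision.calibration('top');E_=np.array(c['extrinsics']);K=c['mtx']
print('head',back((388.6,176),.076,E_,K),'grip',back((427,199),.075,E_,K),'nut',back((298.6,170),.114,E_,K))
print('holder',back((286.5,146),.095,E_,K),'bottle',back((351,128),.115,E_,K),'tub',back((177,227),.075,E_,K),'carton',back((331,238),.045,E_,K))
n=back((298.6,170),.114,E_,K)[0]
for p,rpys in ((np.array([.50,-.29,.3]),[(180,0,y) for y in (-119,61)]),):
    for r in rpys: print(r,robot.inverse_kinematics(p,r))
for y in range(-180,180,30):
    g=n[:2]+.12*np.array([np.cos(np.radians(y)),np.sin(np.radians(y))])
    print(y,g.round(3),[None if q is None else np.round(q) [[0,3,5,6]] for q in (robot.inverse_kinematics([*g,.145],[180,0,y+o]) for o in(0,180))])
E
```

```text
head [[ 0.57287604 -0.15262116  0.076     ]] grip [[ 0.5131805  -0.24671325  0.075     ]] nut [[0.58169926 0.0724461  0.114     ]]
holder [[0.64862054 0.10425667 0.095     ]] bottle [[ 0.68706917 -0.05768659  0.115     ]] tub [[0.44851682 0.37822325 0.075     ]] carton [[ 0.42005884 -0.00566438  0.045     ]]
(180, 0, -119) [ -11.61860085   30.0286051    64.51898905   77.91381064  -26.86870036
   88.32436741 -158.60055266]
(180, 0, 61) [ 40.93179205  21.14774845 -18.04280612  75.7410016    6.45000536
  84.10259207  -5.63291178]
-180 [0.462 0.072] [array([ 34., 106.,  63.,  59.]), array([  29.,  107.,   61., -117.])]
-150 [0.478 0.012] [array([ 44., 105.,  64.,  93.]), array([ 29., 105.,  61., -76.])]
-120 [ 0.522 -0.031] [array([ 45.,  98.,  68., 125.]), array([ 30.,  99.,  63., -42.])]
-90 [ 0.582 -0.048] [array([ -38.,   91.,   73., -147.]), array([ 31.,  89.,  68., -14.])]
-60 [ 0.642 -0.031] [array([  11.,   79.,   69., -155.]), array([29., 78., 74., 11.])]
-30 [0.686 0.012] [array([  10.,   70.,   73., -132.]), array([24., 69., 79., 36.])]
0 [0.702 0.072] [array([   9.,   66.,   76., -111.]), array([20., 65., 83., 59.])]
30 [0.686 0.132] [array([  9.,  67.,  78., -90.]), array([17., 67., 84., 82.])]
60 [0.642 0.176] [array([ 12.,  73.,  78., -70.]), array([ 15.,  73.,  81., 106.])]
90 [0.582 0.192] [array([ 17.,  83.,  77., -48.]), array([ 17.,  83.,  76., 132.])]
120 [0.522 0.176] [array([ 22.,  94.,  72., -19.]), array([ -64.,   97.,   70., -141.])]
150 [0.478 0.132] [array([ 28., 102.,  66.,  18.]), array([  21.,  102.,   63., -155.])]
```

Run:
```python
from h import *
robot.move_to([.535,-.215,.25],[180,0,61])
im,E_,K=grab('wrist','w1.png')
for l in("wrench","grip","handle_end","cradle"): print(l,[(np.round(d["rect"]).tolist(),round(d["p"],2)) for d in recognise(l,'wrist')][:3])
print(robot.current_time_s())
robot.move_to([.56,.04,.26],[180,0,61])
im,E_,K=grab('wrist','w2.png')
for l in("nut_seat","nut_dot","holder"): print(l,[(np.round(d["rect"]).tolist(),round(d["p"],2)) for d in recognise(l,'wrist')][:5])
print(robot.current_time_s())
a=cv2.imread('pics/w1.png');b=cv2.imread('pics/w2.png')
cv2.imwrite('pics/w2c.png',b)
```

```text
wrench [([324.0, 178.0, 45.0, 195.0], 0.86), ([165.0, 313.0, 142.0, 79.0], 0.67), ([326.0, 206.0, 26.0, 145.0], 0.43)]
grip [([325.0, 206.0, 24.0, 146.0], 0.68), ([124.0, 296.0, 64.0, 45.0], 0.62)]
handle_end [([327.0, 206.0, 25.0, 147.0], 0.83), ([124.0, 296.0, 64.0, 45.0], 0.83)]
cradle [([325.0, 170.0, 65.0, 191.0], 0.83)]
3.2
nut_seat [([330.0, 139.0, 44.0, 47.0], 0.76)]
nut_dot [([330.0, 141.0, 40.0, 45.0], 0.78)]
holder [([373.0, 87.0, 197.0, 173.0], 0.72)]
4.4083
```

View pics/w1.png

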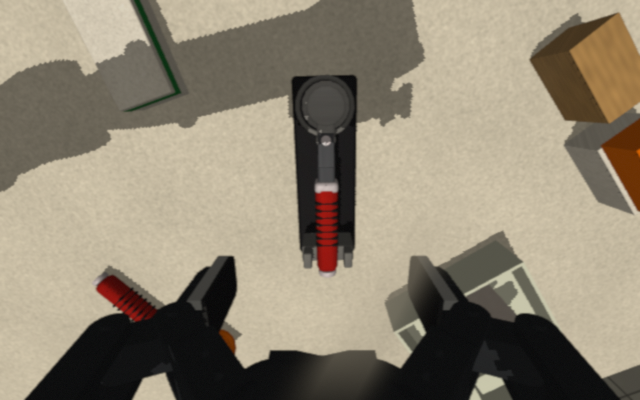

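View pics/w2.png

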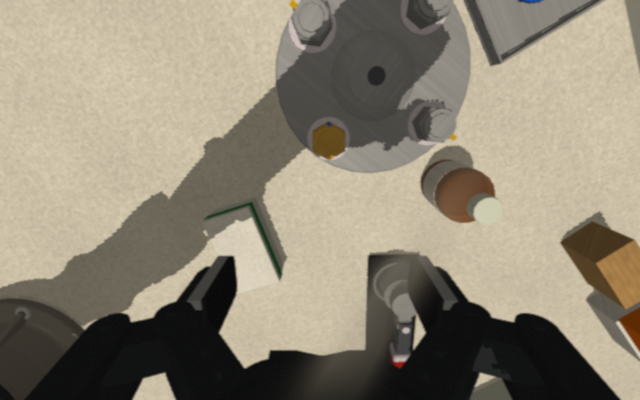

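w1 shows the wrench confirmed in its cradle: grey head at (325,104) and red grip from (326,192) to (328,272). The orange one lies at (165,313) with its red grip. In w2 the brass nut is at (329,140) with a dark dot near (329,125). I'll take a closer picture of the nut.

Run:
```python
from h import *
d=np.load('pics/w2.png.npz');n=back((329,140),.113,d['E'],d['K'])[0];print(n)
u=np.array([np.cos(np.radians(61)),np.sin(np.radians(61))])
p=n[:2]-.045*u
robot.move_to([*p,.19],[180,0,61])
im,E_,K=grab('wrist','w3.png')
q=proj(n,E_,K)[0];print(q,robot.current_time_s())
x,y=q.astype(int)
c=im[max(0,y-60):y+60,x-60:x+60,::-1]
print(max(0,y-60),x-60)
cv2.imwrite('pics/w3c.png',cv2.resize(c,None,fx=5,fy=5,interpolation=cv2.INTER_CUBIC))
```

```text
[0.58866446 0.07543616 0.113     ]
[322.54192292 153.35754338] 4.8417
93 262
```

View pics/w3c.png

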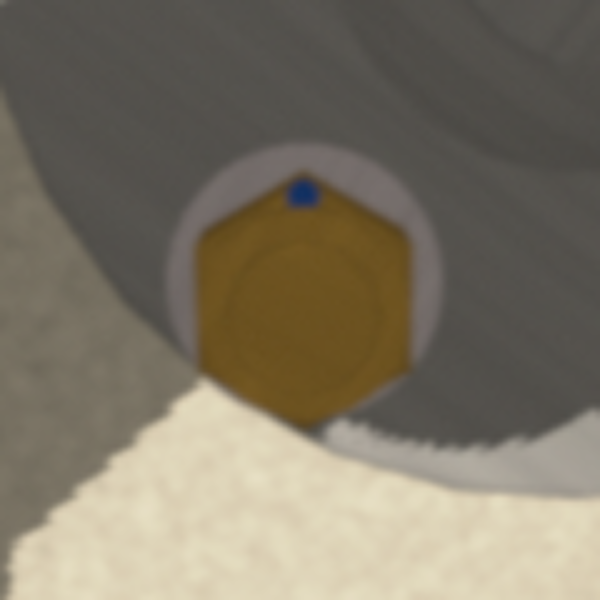

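w3c shows a clear hexagon: corners at (303,172), (411,238), (411,370), (305,428), (198,375) and (198,240) in the 5x crop, with the blue dot at (303,193). Next I'll fit the nut and wrench poses.

Run:
```python
from h import *
d=np.load('pics/w3.png.npz');E_,K=d['E'],d['K']
c=np.array([(303,172),(411,238),(411,370),(305,428),(198,375),(198,240)])/5.-.4+[262,93]
P=back(c,.111,E_,K)[:,:2];ctr=P.mean(0)
v=P-ctr;print('nut',ctr,'R',np.linalg.norm(v,axis=1).round(4),'ang',np.degrees(np.arctan2(v[:,1],v[:,0])).round(1))
m=np.mean(np.exp(6j*np.arctan2(v[:,1],v[:,0])));print('corner mod60',np.degrees(np.angle(m))/6%60)
print('dot',np.degrees(np.arctan2(*(back(np.array([303,193])/5.-.4+[262,93],.111,E_,K)[0,:2]-ctr)[::-1])))
d=np.load('pics/w1.png.npz');E_,K=d['E'],d['K'];im=cv2.imread('pics/w1.png')
h=cv2.cvtColor(im,cv2.COLOR_BGR2HSV)
m=((h[...,0]<8)|(h[...,0]>172))&(h[...,1]>150)&(h[...,2]>60);m[:,:290]=0;m[:,360:]=0;m[:180]=0;m[285:]=0
ys,xs=np.nonzero(m);print('red',xs.min(),xs.max(),ys.min(),ys.max(),len(xs))
g=back(np.c_[xs,ys],.0745,E_,K)[:,:2];
vx,vy,x0,y0=cv2.fitLine(g.astype(np.float32),cv2.DIST_HUBER,0,1e-5,1e-5).ravel();print('yaw',np.degrees(np.arctan2(vy,vx)))
e=back([(326,ys.min()),(327.5,ys.max()+1)],.077,E_,K);print('grip ends',e,'mid',e.mean(0),'len',np.linalg.norm(e[0]-e[1]))
gray=cv2.GaussianBlur(cv2.cvtColor(im,cv2.COLOR_BGR2GRAY),(3,3),0)[60:150,280:370]
gr=cv2.resize(gray,None,fx=4,fy=4,interpolation=cv2.INTER_CUBIC)
cs=cv2.HoughCircles(gr,cv2.HOUGH_GRADIENT,1.5,20,param1=80,param2=30,minRadius=70,maxRadius=130)
print(None if cs is None else [(x/4+280-.4,y/4+60-.4,r/4) for x,y,r in cs[0][:5]])
print('head@325,104',back((325.5,104),.076,E_,K))
```

```text
nut [0.58834237 0.07497603] R [0.0177 0.017  0.0172 0.0171 0.0176 0.0168] ang [  61.5    3.3  -60.2 -118.7 -175.9  119.3]
corner mod60 1.551706195394086
dot 61.61733713138996
red 315 337 192 270 1458
yaw 61.75196
grip ends [[ 0.53285472 -0.22746173  0.077     ]
 [ 0.48900458 -0.31016791  0.077     ]] mid [ 0.51092965 -0.26881482  0.077     ] len 0.09361168432666425
[(np.float32(324.4125), np.float32(135.9125), np.float32(31.45)), (np.float32(324.7875), np.float32(130.2875), np.float32(31.037498))]
head@325,104 [[ 0.57465403 -0.15102104  0.076     ]]
```

Run:
```python
from h import *
Y=61.7;u=np.array([np.cos(np.radians(Y)),np.sin(np.radians(Y))])
g=np.array([.5747,-.1510])-.12*u
robot.move_to([*g,.16],[180,0,Y])
print('stop',robot.line_to([*g,.067],velocity=.12,f_stop=8),robot.current_tool_pos())
fingers.gripper_to(0.0,100)
print('gap',robot.current_finger_gap(),robot.current_gripper_force(),robot.current_contact_force(),robot.current_torque(),robot.current_time_s())
z0=robot.current_tool_pos()
robot.line_to([*z0[:2],z0[2]+.05],velocity=.08)
robot.pause(.2)
print(robot.current_contact_force(),robot.current_torque(),robot.current_gripper_force())
robot.line_to([*z0[:2],.21],velocity=.2)
grab('wrist','w4.png');print(robot.current_tool_pos(),robot.current_eef_rot(),robot.current_time_s())
```

```text
stop False [ 0.51868542 -0.25662292  0.06780717]
gap 0.26105671504249206 98.3971631526947 [-0.15079295  0.7666239   3.40006207] [ 0.00972812  0.11852481 -0.05042739] 7.5
[ 0.69896116 -0.1283446  -2.44215921] [-0.09144693 -0.01573578  0.00511199] 97.96784520149231
[ 0.51677987 -0.25645656  0.20799627] [-1.79772371e+02  2.58617602e-02  6.17023178e+01] 9.1417
```

View pics/w4.png

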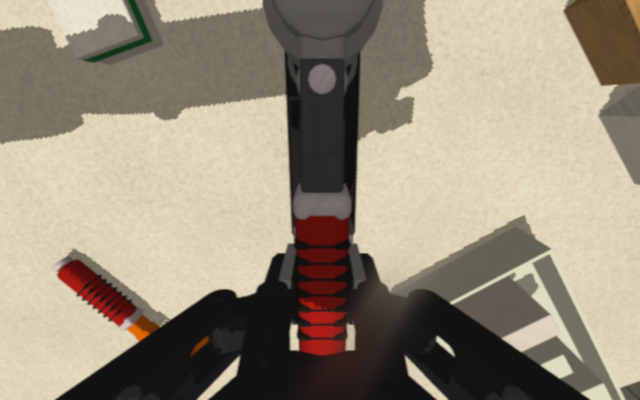

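w4 shows the wrench held straight along the tool's x axis: hinge pin at (322,79), head at the top around (323,0), head straight. I'll measure the offset in the hand, carry the wrench over the nut and lower it.

Run:
```python
from h import *
d=np.load('pics/w4.png.npz');K=d['K']
p=robot.current_tool_pos();Rt=Rm(robot.current_eef_rot())
for px,dz in (((322,79),.010),((322,79),.013),((323,63),.010),((323,200),.013),((323,0),.010)):
    w=back(px,p[2]-.002+dz,d['E'],K)[0];print(px,dz,Rt.T@(w-p))
def edge(r):pass
```

```text
(322, 79) 0.01 [ 0.08671378  0.00045485 -0.00804101]
(322, 79) 0.013 [ 0.08648538  0.00045058 -0.01104092]
(323, 63) 0.01 [ 0.0920884   0.00081511 -0.00804487]
(323, 200) 0.013 [ 0.04100651  0.0008679  -0.01102205]
(323, 0) 0.01 [ 0.11176429  0.00078941 -0.00805365]
```

```bash
cat >> h.py <<'E'
NUT=np.array([.58834,.07498]);L=.1186
def uv(y): return np.array([np.cos(np.radians(y)),np.sin(np.radians(y))])
def servo(pos,yaw,v=.1,it=2):
    "line_to, then correct steady-state errors"
    pos=np.array(pos);robot.line_to(pos,[180,0,yaw],velocity=v)
    off=np.zeros(3);ro=np.zeros(3)
    for _ in range(it):
        robot.pause(.1)
        off+=pos-robot.current_tool_pos()
        e=(Rm([180,0,yaw])@Rm(robot.current_eef_rot()).T)
        ro+=R.from_matrix(e).as_rotvec()
        o=R.from_matrix(R.from_rotvec(ro).as_matrix()@Rm([180,0,yaw])).as_euler('xyz',degrees=True)
        robot.line_to(pos+off,o,velocity=.05)
    robot.pause(.1)
    return off,o
E
python3 - <<'E'
from h import *
Y=91.55;t=NUT-L*uv(Y)
robot.move_to([*t,.208],[180,0,Y])
off,o=servo([*t,.208],Y,it=2)
print(off,o,t,robot.current_tool_pos(),robot.current_eef_rot(),robot.current_time_s())
f0=robot.current_contact_force();print(f0,robot.current_torque())
s=robot.line_to([*(t+off[:2]),.160+off[2]],o,velocity=.1,f_stop=8);print(s,robot.current_tool_pos(),robot.current_contact_force())
grab('wrist','w5.png')
if not s:
    s=robot.line_to([*(t+off[:2]),.141+off[2]],o,velocity=.03,f_stop=8);print(s,robot.current_tool_pos(),robot.current_contact_force(),robot.current_torque(),robot.current_eef_rot())
print(robot.current_time_s())
E
```

```text
[-3.59862047e-06 -1.33751775e-04 -5.47566388e-05] [-1.79994898e+02 -1.58518328e-03  9.15355380e+01] [ 0.59154805 -0.0435766 ] [ 0.59154274 -0.04374541  0.20792327] [-1.79992191e+02 -4.54349357e-03  9.15294205e+01] 11.0917
[ 0.27405984 -0.25155769 -1.82041829] [-0.04077603  0.00861923  0.00574513]
False [ 0.59170695 -0.04360611  0.16020177] [ 0.41243125  0.37697868 -2.50680031]
True [ 0.59145426 -0.04417034  0.14130253] [-0.30553657 -1.03966936  5.19978877] [0.43071641 0.1284137  0.05024525] [-1.79966293e+02 -8.60385436e-03  9.14844880e+01]
12.45
```

```bash
cat > pull.py <<'E'
from h import *
import json,sys
# loosely admittance-controlled pull: TCP on the arc about the nut, yaw yields to Mz
F0=np.array([.3,-.1,-2.2])
def meas(n=4):
    f=[];m=[]
    for _ in range(n):
        f.append(robot.current_contact_force());m.append(robot.current_torque());robot.pause(.01)
    return np.mean(f,0)-F0,np.mean(m,0)
def run(phi,yaw,Z,nmax,peak,phipk,tend=42,k=2.0):
    log=[];why='n'
    for i in range(nmax):
        fine=peak>.85
        d=np.degrees((.0012 if fine else .0024)/L)
        phi-=d;yaw-=d
        robot.line_to([*(NUT+L*uv(phi)),Z],[180,0,yaw],velocity=.04)
        f,m=meas();ft=f@np.array([*uv(phi+90),0]);mz=m[2]
        Mh=.0866*ft+mz
        yaw+=np.clip(k*mz,-1.5,1.5)
        if Mh>peak: peak,phipk=Mh,phi
        log.append((phi,yaw+180,ft,f[2],mz,Mh,robot.current_time_s(),robot.current_tool_pos()[2]))
        if peak>.95 and Mh<.86*peak: why='fell';break
        if peak>.95 and phipk-phi>6.5: why='travel';break
        if ft>18 or Mh>1.5 or f[2]>20 or robot.current_time_s()>tend: why='guard';break
    json.dump(dict(phi=phi,yaw=yaw,peak=peak,phipk=phipk),open('st.json','w'))
    print(why,peak,phipk)
    for l in log[::(1 if len(log)<25 else 2)]: print(np.round(l,3).tolist())
E
python3 - <<'E'
from pull import *
Y=91.55
robot.line_to([*(NUT-L*uv(Y)),.142],[180,0,Y],velocity=.03);robot.pause(.1)
print(meas(),robot.current_tool_pos(),robot.current_eef_rot())
run(Y-180,Y,.142,8,0,0)
E
```

```text
(array([-0.12430315, -0.54357275,  3.42382315]), array([ 0.17424799, -0.09840001, -0.01564733])) [ 0.59180316 -0.04365227  0.14196428] [ 1.79970552e+02 -6.67440279e-03  9.15310735e+01]
n 0.2020335672749323 -97.7255393478177
[-89.609, 270.269, 0.194, 3.77, -0.061, -0.044, 13.117, 0.142]
[-90.769, 269.119, -0.459, 3.73, 0.004, -0.035, 13.4, 0.142]
[-91.928, 268.011, -0.732, 4.059, 0.026, -0.038, 13.683, 0.142]
[-93.088, 267.04, -0.963, 4.723, 0.094, 0.011, 13.967, 0.142]
[-94.247, 265.917, -0.261, 4.575, 0.018, -0.005, 14.25, 0.142]
[-95.407, 264.751, 0.066, 4.687, -0.003, 0.003, 14.533, 0.142]
[-96.566, 263.711, -0.34, 4.491, 0.06, 0.03, 14.817, 0.142]
[-97.726, 262.861, 0.545, 4.952, 0.155, 0.202, 15.1, 0.142]
```

Run:
```python
from pull import *
s=json.load(open('st.json'))
run(s['phi'],s['yaw'],.142,90,s['peak'],s['phipk'])
im,E_,K=grab('wrist','w6.png');print(robot.current_eef_rot())
```

```text
fell 0.9512025160348955 -152.21933301624696
[-98.885, 262.164, 1.986, 3.971, 0.231, 0.403, 15.383, 0.142]
[-101.204, 260.401, 4.658, 2.349, 0.107, 0.51, 15.95, 0.142]
[-103.523, 258.074, 4.65, 2.371, -0.023, 0.379, 16.517, 0.142]
[-105.842, 255.808, 4.828, 2.006, 0.02, 0.439, 17.083, 0.142]
[-108.161, 253.529, 5.576, 1.542, -0.006, 0.477, 17.65, 0.142]
[-110.479, 251.303, 5.394, 2.045, 0.037, 0.504, 18.217, 0.142]
[-112.798, 248.583, 5.076, 2.279, -0.228, 0.212, 18.783, 0.142]
[-115.117, 246.732, 5.484, 2.278, 0.1, 0.575, 19.35, 0.142]
[-117.436, 244.522, 6.576, 1.583, 0.025, 0.595, 19.917, 0.142]
[-119.755, 242.232, 6.698, 2.289, 0.009, 0.589, 20.483, 0.142]
[-122.074, 240.012, 7.115, 1.371, 0.03, 0.646, 21.05, 0.142]
[-124.393, 237.783, 7.452, 1.872, 0.026, 0.672, 21.617, 0.142]
[-126.712, 235.536, 7.452, 1.726, 0.033, 0.679, 22.183, 0.142]
[-129.03, 233.283, 8.039, 1.884, 0.033, 0.729, 22.75, 0.142]
[-131.349, 231.043, 8.377, 1.463, 0.038, 0.763, 23.317, 0.142]
[-133.668, 228.729, 8.122, 1.605, -0.002, 0.702, 23.883, 0.142]
[-135.987, 226.456, 9.159, 1.715, 0.009, 0.802, 24.45, 0.
[... 235 characters left out ...]
0.624, 26.717, 0.142]
[-143.524, 218.448, 8.298, -0.517, -0.05, 0.669, 27.283, 0.141]
[-144.683, 217.389, 8.273, 0.413, 0.035, 0.752, 27.85, 0.142]
[-145.842, 216.402, 8.241, 1.055, 0.047, 0.761, 28.417, 0.141]
[-147.002, 215.395, 8.336, 2.505, 0.076, 0.798, 28.983, 0.142]
[-148.161, 214.382, 8.599, 3.961, 0.063, 0.807, 29.55, 0.142]
[-149.321, 213.205, 9.448, -0.525, -0.022, 0.796, 30.117, 0.141]
[-150.48, 212.085, 9.825, 0.083, -0.039, 0.812, 30.683, 0.141]
[-151.64, 211.135, 10.065, 0.646, 0.045, 0.917, 31.25, 0.142]
[-152.799, 210.106, 10.659, -1.607, 0.021, 0.944, 31.817, 0.141]
[-153.958, 208.416, 8.699, 1.87, -0.226, 0.527, 32.383, 0.142]
[1.79688186e+02 1.54616182e-01 2.86992299e+01]
```

View pics/w6.png

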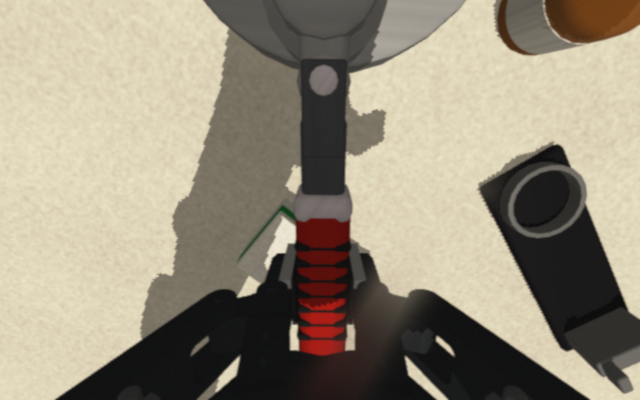

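w6 shows the wrench still straight: pin at (323,80), neck in line with the handle. So the "fell" stop was a single noisy Mz reading, and the wrench has not broken over yet. I'll carry on with filtered criteria.

```bash
cat > pull2.py <<'E'
from pull import *
def run2(nmax,tend=48,k=1.5,step=.0014,Z=.142):
    s=json.load(open('st.json'));phi,yaw=s['phi'],s['yaw'];log=[];why='n'
    F=[];D=[];d=np.degrees(step/L)
    for i in range(nmax):
        phi-=d;yaw-=d
        robot.line_to([*(NUT+L*uv(phi)),Z],[180,0,yaw],velocity=.04)
        f,m=meas(3);ft=f@np.array([*uv(phi+90),0]);mz=m[2]
        F.append(ft);D.append(yaw-180-phi)
        yaw+=np.clip(k*mz,-1.,1.)
        T=[np.median(F[max(0,j-2):j+1]) for j in range(len(F))]
        log.append((phi,(D[-1]+180)%360-180,ft,f[2],mz,.0866*ft+mz,robot.current_time_s()))
        pk=max(T[2:] or [0])
        if pk>9.5 and T[-1]<.83*pk: why='fell';break
        if len(D)>3 and max(D)-D[-1]>2.3: why='bend';break
        if ft>18 or f[2]>20 or robot.current_time_s()>tend: why='guard';break
    s.update(phi=phi,yaw=yaw);json.dump(s,open('st.json','w'))
    print(why)
    for l in log: print(np.round(l,2).tolist())
E
python3 - <<'E'
from pull2 import *
run2(30)
im,E_,K=grab('wrist','w7.png');print(robot.current_eef_rot(),robot.current_tool_pos(),robot.current_joint_positions())
E
```

```text
n
[-154.63, 2.37, 7.66, 5.56, -0.16, 0.5, 32.71]
[-155.31, 2.14, 8.12, 4.72, 0.09, 0.8, 32.98]
[-155.99, 2.28, 8.81, 5.06, -0.02, 0.74, 33.26]
[-156.66, 2.25, 9.93, 1.06, -0.1, 0.76, 33.53]
[-157.34, 2.1, 8.24, 3.01, -0.05, 0.66, 33.81]
[-158.02, 2.03, 7.72, 1.38, 0.07, 0.73, 34.08]
[-158.69, 2.13, 8.72, 1.67, -0.1, 0.65, 34.36]
[-159.37, 1.98, 7.96, 0.67, 0.11, 0.8, 34.63]
[-160.05, 2.14, 8.6, 1.34, 0.03, 0.78, 34.91]
[-160.72, 2.19, 8.93, 2.95, 0.09, 0.87, 35.18]
[-161.4, 2.33, 10.18, -2.51, 0.0, 0.88, 35.46]
[-162.07, 2.33, 9.15, 3.59, 0.15, 0.94, 35.73]
[-162.75, 2.56, 10.34, 0.75, -0.02, 0.87, 36.01]
[-163.43, 2.52, 9.27, 9.55, 0.09, 0.89, 36.28]
[-164.1, 2.65, 11.06, -2.39, -0.14, 0.81, 36.56]
[-164.78, 2.44, 9.33, 3.97, 0.18, 0.99, 36.83]
[-165.46, 2.71, 10.84, -1.14, -0.28, 0.66, 37.11]
[-166.13, 2.29, 9.17, 7.09, 0.07, 0.87, 37.38]
[-166.81, 2.4, 10.15, 4.52, -0.01, 0.87, 37.66]
[-167.49, 2.39, 10.57, -0.36, 0.14, 1.06, 37.93]
[-168.16, 2.6, 10.66, 0.24, 0.14, 1.07, 38.21]
[-168.84, 2.82, 10.15, 6.48, 0.07, 0.95, 38.48]
[-169.51, 2.93, 9.88, 7.44, 0.12, 0.97, 38.76]
[-170.19, 3.1, 10.64, 10.07, 0.05, 0.97, 39.03]
[-170.87, 3.17, 11.48, 6.88, 0.06, 1.06, 39.31]
[-171.54, 3.27, 11.02, 7.58, 0.1, 1.05, 39.58]
[-172.22, 3.42, 10.9, 11.12, 0.14, 1.08, 39.86]
[-172.9, 3.63, 12.16, 10.26, -0.1, 0.95, 40.13]
[-173.57, 3.48, 12.9, 2.11, -0.02, 1.1, 40.41]
[-174.25, 3.45, 11.77, 8.33, 0.07, 1.09, 40.68]
[179.55679394   0.18808795   9.07900158] [0.46960161 0.05782419 0.14183127] [  7.85433771  15.6662618  -20.64537724 106.48914108   6.86853112
  59.19969742 -96.55630234]
```

View pics/w7.png

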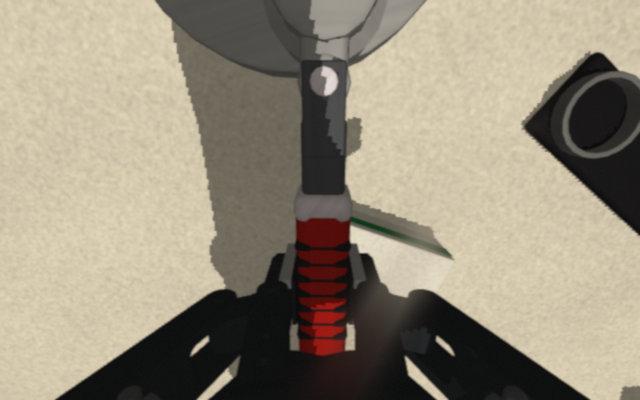

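w7 still shows a straight wrench: pin at (323,80), with neck and handle in line. The moment at the hinge is now about 1.09 N m, so the break is close. Continuing.

Run:
```python
from pull2 import *
run2(26,tend=49,Z=.1422)
im,E_,K=grab('wrist','w8.png');print(robot.current_eef_rot(),robot.current_tool_pos(),robot.current_joint_positions())
a=cv2.imread('pics/w7.png')[0:220,200:450];b=cv2.imread('pics/w8.png')[0:220,200:450]
cv2.imwrite('pics/w8c.png',cv2.resize(b,None,fx=2.5,fy=2.5))
```

```text
bend
[-174.93, 3.55, 10.97, 10.14, 0.05, 1.0, 41.01]
[-175.6, 3.62, 12.1, 5.02, -0.17, 0.87, 41.28]
[-176.28, 3.36, 12.09, 4.66, 0.0, 1.05, 41.56]
[-176.95, 3.36, 12.08, 5.29, -0.0, 1.04, 41.83]
[-177.63, 3.36, 13.65, 1.47, -0.16, 1.02, 42.11]
[-178.31, 3.11, 13.75, 3.52, -0.15, 1.04, 42.38]
[-178.98, 2.89, 12.86, 10.83, -0.04, 1.07, 42.66]
[-179.66, 2.82, 12.91, 7.33, -0.09, 1.03, 42.93]
[-180.34, 2.69, 12.47, 10.05, -0.08, 1.0, 43.21]
[-181.01, 2.57, 12.46, 9.22, -0.1, 0.98, 43.48]
[-181.69, 2.41, 11.91, 6.34, -0.09, 0.95, 43.76]
[-182.36, 2.28, 11.9, 7.86, -0.18, 0.85, 44.03]
[-183.04, 2.01, 12.07, 8.0, -0.18, 0.86, 44.31]
[-183.72, 1.73, 12.12, 5.35, -0.17, 0.88, 44.58]
[-184.39, 1.48, 12.41, 6.88, -0.26, 0.82, 44.86]
[-185.07, 1.09, 12.22, 2.98, -0.25, 0.81, 45.13]
[179.48498352   0.23947882  -4.22334737] [0.46862932 0.07940861 0.14071642] [   3.93526237   15.95001802  -19.11391423  106.1441793     6.48545794
   59.29949367 -112.0741632 ]
```

View pics/w8c.png

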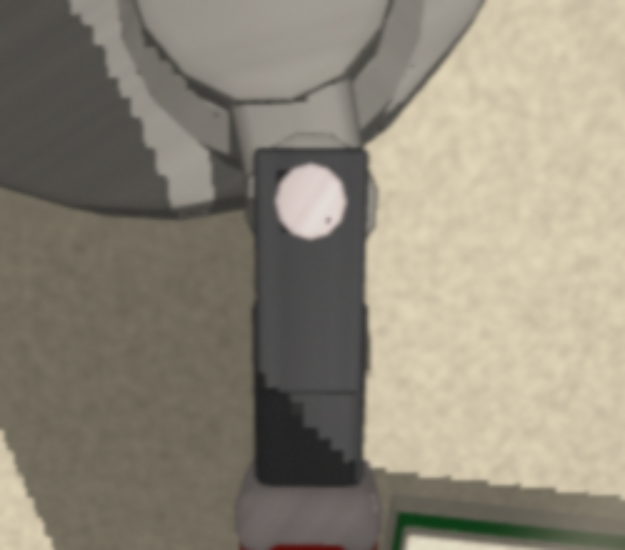

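w8c shows the handle bent at the pin: the head's disc centre is about 49 px left of the pin in the 2.5x crop, roughly 0.18 rad. That is clearly broken over and short of the stop. Now I'll relieve it gently and lift off.

Run:
```python
from pull2 import *
s=json.load(open('st.json'));phi,yaw=s['phi'],s['yaw']
Z=.1425
for i in range(16):
    d=np.degrees(.0018/L);phi+=d;yaw+=d*(1.37 if i<8 else 1)
    robot.line_to([*(NUT+L*uv(phi)),Z],[180,0,yaw],velocity=.05)
    f,m=meas(2);ft=f@np.array([*uv(phi+90),0])
    print(np.round([phi,yaw-180-phi,ft,f[2],m[2],robot.current_time_s()],2).tolist())
    yaw+=np.clip(1.5*m[2],-1,1)
    if ft<1.5: break
json.dump(dict(phi=phi,yaw=yaw),open('st.json','w'))
```

```text
[-184.2, 1.04, 11.67, 2.09, -0.19, 45.45]
[-183.33, 1.08, 10.76, 5.22, -0.05, 45.72]
[-182.46, 1.33, 12.86, -4.0, -0.17, 45.98]
[-181.59, 1.4, 11.45, 3.62, -0.02, 46.25]
[-180.72, 1.68, 9.96, 5.5, 0.1, 46.52]
[-179.85, 2.16, 9.8, 5.85, 0.21, 46.78]
[-178.98, 2.8, 11.29, 3.8, 0.14, 47.05]
[-178.11, 3.33, 10.98, 2.94, -0.22, 47.32]
[-177.24, 3.0, 10.16, 0.92, -0.24, 47.58]
[-176.37, 2.64, 9.62, 2.33, -0.22, 47.85]
[-175.5, 2.31, 8.22, 2.13, -0.22, 48.12]
[-174.64, 1.99, 7.83, 1.62, -0.23, 48.38]
[-173.77, 1.64, 6.6, 1.7, -0.19, 48.65]
[-172.9, 1.35, 6.17, 1.0, -0.27, 48.92]
[-172.03, 0.95, 5.19, 0.73, -0.24, 49.18]
[-171.16, 0.58, 4.54, 1.45, -0.07, 49.45]
```

Run:
```python
from pull2 import *
s=json.load(open('st.json'));phi,yaw=s['phi'],s['yaw']
Z=.1425
for i in range(8):
    d=np.degrees(.0022/L);phi+=d;yaw+=d
    robot.line_to([*(NUT+L*uv(phi)),Z],[180,0,yaw],velocity=.05)
    f,m=meas(2);ft=f@np.array([*uv(phi+90),0])
    print(np.round([phi,yaw-180-phi,ft,f[2],m[2],robot.current_time_s()],2).tolist())
    yaw+=np.clip(1.5*m[2],-1,1)
    if ft<1: break
p=NUT+L*uv(phi)
robot.line_to([*p,.155],[180,0,yaw],velocity=.06);print(meas(1),robot.current_tool_pos())
robot.line_to([*p,.21],[180,0,yaw],velocity=.15)
print(robot.current_contact_force(),robot.current_torque(),robot.current_tool_pos(),robot.current_time_s())
json.dump(dict(phi=phi,yaw=yaw),open('st.json','w'))
grab('wrist','w9.png')
grab('top','t9.png')
```

```text
[-170.09, 0.47, 4.59, 1.46, -0.08, 49.72]
[-169.03, 0.35, 4.86, 0.78, -0.11, 49.98]
[-167.97, 0.18, 4.14, 1.2, -0.08, 50.25]
[-166.91, 0.06, 3.95, 0.46, -0.03, 50.52]
[-165.84, 0.02, 3.72, 1.29, -0.09, 50.78]
[-164.78, -0.12, 3.23, 1.15, -0.03, 51.05]
[-163.72, -0.16, 2.47, 0.88, 0.0, 51.32]
[-162.65, -0.15, 3.13, 0.78, -0.03, 51.58]
(array([ 6.87519956, -1.71486756, -8.71336157]), array([-0.5535968 , -0.95934141,  0.02955178])) [0.47758036 0.04109574 0.15456378]
[ 0.23302129  1.15849003 -0.49851031] [ 0.35412686 -0.4079161   0.07912199] [0.47498053 0.04129221 0.20992477] 52.4667
```

Run:
```python
from h import *
def pin(f):
    im=cv2.imread(f);g=cv2.cvtColor(im,cv2.COLOR_BGR2GRAY)[55:110,290:355]
    g=cv2.resize(g,None,fx=4,fy=4,interpolation=cv2.INTER_CUBIC)
    c=cv2.HoughCircles(g,cv2.HOUGH_GRADIENT,1,40,param1=80,param2=12,minRadius=45,maxRadius=70)
    return None if c is None else [(round(x/4+290-.4,1),round(y/4+55-.4,1),r/4) for x,y,r in c[0][:2]]
for f in('w4','w6','w7','w9'): 
    im=cv2.imread(f'pics/{f}.png');h=cv2.cvtColor(im,cv2.COLOR_BGR2HSV)
    m=((h[...,0]<8)|(h[...,0]>172))&(h[...,1]>150)&(h[...,2]>50);m[:205]=0;m[240:]=0;m[:,:280]=0;m[:,370:]=0
    ys,xs=np.nonzero(m);print(f,pin(f'pics/{f}.png'),'red front',ys.min(),xs.min(),xs.max())
for f,zr in (('t9.png',0),):
    d=np.load('pics/'+f+'.npz');im=cv2.imread('pics/'+f)
    q=proj([*NUT,.111],d['E'],d['K'])[0];x,y=q.astype(int);print(q)
    h=cv2.cvtColor(im,cv2.COLOR_BGR2HSV)[y-14:y+15,x-14:x+15]
    b=(h[...,0]>100)&(h[...,0]<135)&(h[...,1]>110);print(np.argwhere(b)-14)
    br=(h[...,0]>10)&(h[...,0]<30)&(h[...,1]>110);print(br.sum(),np.argwhere(br).mean(0)-14)
```

```text
w4 [(np.float32(322.2), np.float32(78.5), np.float32(14.7))] red front 216 295 349
w6 [(np.float32(324.0), np.float32(80.0), np.float32(15.1)), (np.float32(334.0), np.float32(79.5), np.float32(15.925))] red front 219 296 348
w7 [(np.float32(323.2), np.float32(80.7), np.float32(14.725)), (np.float32(334.5), np.float32(73.5), np.float32(13.75))] red front 219 297 349
w9 [(np.float32(320.2), np.float32(78.2), np.float32(12.575))] red front 205 298 346
[297.65217411 167.66250886]
[]
0 [nan nan]<stdin>:16: RuntimeWarning: Mean of empty slice.
  ret = um.true_divide(
```

Run:
```python
from h import *
fingers.gripper_to(0.0,120)
p=robot.current_tool_pos()
s=json=__import__('json').load(open('st.json'))
robot.line_to([p[0],p[1],.255],[180,0,s['yaw']],velocity=.15)
print(robot.current_contact_force(),robot.current_torque(),robot.current_tool_pos(),robot.current_eef_rot(),robot.current_time_s())
a,_,_=grab('wrist','w10.png'); b,_,_=grab('scene','s10.png'); 
d=np.load('pics/s10.png.npz');q=proj([*NUT,.111],d['E'],d['K'])[0].astype(int);print(q)
A=cv2.resize(a[:360,170:490],(480,540));B=cv2.resize(b[q[1]-80:q[1]+55,q[0]-40:q[0]+40],(320,540),interpolation=cv2.INTER_CUBIC)
cv2.imwrite('pics/m10.png',np.hstack([A,B])[:,:,::-1])
```

```text
[-0.7618101  -0.42140457 -3.61231846] [-0.0584278   0.12250071  0.04800922] [0.47436478 0.03991943 0.25404202] [1.79977456e+02 1.30190817e-01 1.70951073e+01] 53.2333
[305 215]
```

View pics/m10.png

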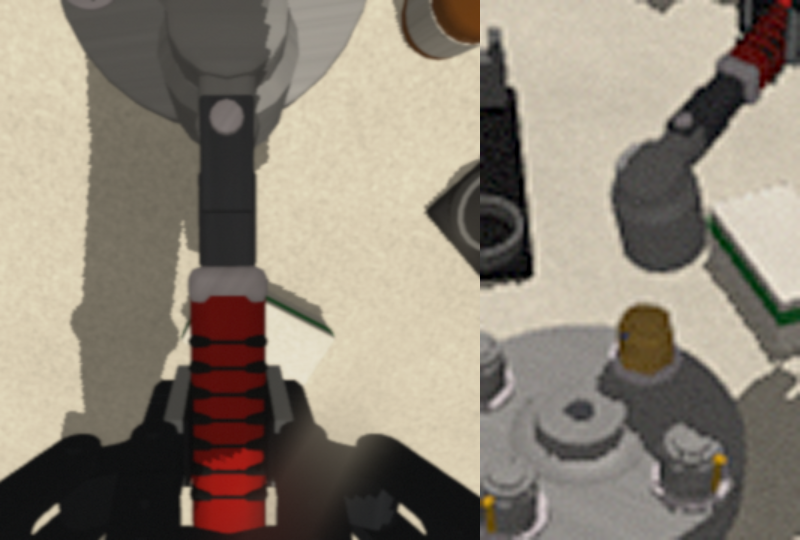

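m10 shows the wrench free, straight and clear of the nut, with pin at (226,117) and red front at row 298 in the crop. The head has drooped in the pads. The nut's blue dot has come round to the left, at (625,340). I'll solve the droop, tilt the tool to level the wrench and stow it.

```bash
cat > stow.py <<'E'
from h import *
from scipy.optimize import least_squares
K=vision.calibration('wrist')['mtx'];Tc=np.linalg.inv(vision.calibration('wrist')['T_tool_cam'])
PV=np.array([0,0,-.002])
def tr(p,dl,s):
    c,n=np.cos(dl),np.sin(dl);p=np.array(p)+[s,0,0]-PV
    return np.array([c*p[0]-n*p[2],p[1],n*p[0]+c*p[2]])+PV
pin=[.0866,.0005,-.0082]
xr=least_squares(lambda x:proj([x[0],0,.0018-.0125],Tc,K)[0][1]-216,[.04]).x[0]
pred=lambda dl,s:(proj(tr(pin,dl,s),Tc,K)[0][1],proj(tr([xr,0,.0018-.0125],dl,s),Tc,K)[0][1])
b=pred(0,0);r=least_squares(lambda x:[pred(*x)[0]-b[0]+.4,pred(*x)[1]-199],[.1,0],x_scale=[.1,.005])
dl,s=r.x
rest=np.array([*(np.array([.51868,-.25662])+L*uv(61.7)),.012])
def tcp(Y,mouth,dl=dl,s=s):
    Rt=Rm([180,0,Y])@R.from_euler('y',dl).as_matrix()
    return np.array(mouth)-Rt@tr([L,.0005,.0558],dl,s),R.from_matrix(Rt).as_euler('xyz',degrees=True)
E
python3 - <<'E'
from stow import *
print('droop deg',np.degrees(dl),'slide',s,'xr',xr,b,r.cost)
# depth check: pin radius ratio
zc=lambda p:-(Tc@[*p,1])[2]
print('radius pred',14.7*zc(pin)/zc(tr(pin,dl,s)))
for z in (.08,.012):
    p,o=tcp(61.7,[*rest[:2],z]);print(p,o,robot.inverse_kinematics(p,o))
E
```

```text
droop deg 14.641973422745915 slide 0.0032221454720264726 xr 0.034365305494440404 (np.float64(79.18133933215411), np.float64(215.99999999999713)) 6.834062259300998e-28
radius pred 12.291506155835098
[ 0.51695186 -0.25877485  0.13586495] [180.         -14.64197342  61.7       ] [ 42.86064614  27.65311075 -12.97902663  91.10533488  -9.70871516
  62.9550723    7.48823285]
[ 0.51695186 -0.25877485  0.06786495] [180.         -14.64197342  61.7       ] [ 43.60999517  32.24779572 -14.08931641  94.80280928  -8.75604011
  54.89732536   8.38488382]
```

Run:
```python
from stow import *
Y=61.7
p,o=tcp(Y,[*rest[:2],.085]);robot.move_to(p,o);robot.pause(.15)
e=p-robot.current_tool_pos();print('err',e,robot.current_eef_rot(),robot.current_contact_force(),robot.current_torque(),robot.current_time_s())
grab('wrist','w11.png');grab('top','t11.png')
p2,_=tcp(Y,[*rest[:2],.030]);st=robot.line_to(p2+[e[0],e[1],0],o,velocity=.1,f_stop=6);print(st,robot.current_tool_pos())
if not st:
    p3,_=tcp(Y,[*rest[:2],.008]);st=robot.line_to(p3+[e[0],e[1],0],o,velocity=.03,f_stop=5)
    print(st,p3+[0,0,.004],robot.current_tool_pos(),robot.current_contact_force(),robot.current_torque(),robot.current_eef_rot())
grab('scene','s11.png');print(robot.current_time_s())
```

```text
err [-0.00087551 -0.00168997 -0.00057226] [179.9534995  -14.6781783   61.87423409] [ 0.70087631  0.21496209 -3.20740396] [-0.41352181  0.2501566   0.02644367] 54.9
False [ 0.51653571 -0.26059043  0.0862538 ]
True [ 0.51695186 -0.25877485  0.06786495] [ 0.51617296 -0.26058365  0.07132986] [-0.6615429   0.98242558  4.59952504] [-0.11530653  0.26063071 -0.03726151] [179.99416365 -14.65975397  61.67247005]
56.2833
```

Run:
```python
from stow import *
robot.pause(.2)
F=[];M=[]
for _ in range(5): F.append(robot.current_contact_force());M.append(robot.current_torque());robot.pause(.02)
f=np.mean(F,0);m=np.mean(M,0);fz=f[2]+2.75;u=uv(61.7)
r=-u*0+0
# subtract weight moment (com 40 mm towards head)
mw=np.array([.04*u[1]*-2.75,-.04*u[0]*-2.75]);dm=m[:2]-mw
# moment along axis perpendicular to the handle
print(f,m,robot.current_tool_pos(),'contact at along-handle(+head) m', (dm@np.array([u[1],-u[0]]))/fz, robot.current_time_s())
# pixel check: cradle/wrench rows in top image before lowering, head circle vs ring
im,E_,K=grab('top','t12.png')
for zc,nm in((.076,'head'),):
    q=proj([*rest[:2],zc],E_,K)[0];print(nm,'expected px',q)
for l in('wrench','hinge','grip'): print(l,[(np.round(d['rect'],1).tolist(),round(d['p'],2)) for d in recognise(l,'top')][:3])
```

```text
[-0.08531045 -0.09594804  5.69175808] [-0.03857478  0.23756715  0.01613606] [ 0.51618073 -0.26060119  0.0713237 ] contact at along-handle(+head) m -0.0043346426738550495 56.5667
head expected px [388.40394468 175.21671525]
wrench [([444.8, 312.8, 74.2, 44.0], 0.93), ([404.8, 184.3, 57.1, 33.4], 0.74), ([418.2, 192.2, 39.7, 23.0], 0.4)]
hinge [([444.7, 313.1, 76.4, 41.2], 0.88), ([407.6, 185.9, 59.5, 29.9], 0.82)]
grip [([417.3, 190.5, 44.4, 24.2], 0.9), ([438.1, 323.8, 59.8, 25.5], 0.6)]
```

Run:
```python
from stow import *
g=robot.current_finger_gap();print(g)
fingers.gripper_to(0.0,20);robot.pause(.2)
print(robot.current_contact_force(),robot.current_torque(),robot.current_gripper_force())
p=np.array(robot.current_tool_pos());o=robot.current_eef_rot()
print(robot.line_to(p-[0,0,.004],o,velocity=.02,f_stop=7),robot.current_tool_pos(),robot.current_contact_force(),robot.current_torque())
fingers.gripper_to(g+.06);robot.pause(.2)
print(robot.current_contact_force(),robot.current_torque(),robot.current_finger_gap(),robot.current_time_s())
im,E_,K=grab('wrist','w13.png')
for l in('wrench','cradle','grip'): print(l,[(np.round(d['rect'],1).tolist(),round(d['p'],2)) for d in recognise(l,'wrist')][:3])
```

```text
0.25470703239024467
[-0.40797023 -0.03173436  5.53361676] [-0.04127636  0.18336928  0.00507866] 119.10685300827026
True [ 0.51619224 -0.26057018  0.07131428] [-1.29282511  0.21687346  4.56630598] [-0.12162393  0.29265037  0.03137498]
[-0.41540842  0.18843743  0.25353197] [-0.24842044  0.11322075  0.00673471] 0.31230179160450905 57.8167
wrench [([323.4, 177.2, 93.4, 354.5], 0.83)]
cradle [([323.1, 208.7, 56.1, 295.2], 0.67), ([323.9, 179.7, 112.6, 335.8], 0.61)]
grip [([324.8, 209.6, 51.8, 293.5], 0.78)]
```

Run:
```python
from stow import *
fingers.gripper_to(.9)
p=np.array(robot.current_tool_pos());o=robot.current_eef_rot()
robot.line_to(p-Rm(o)[:,2]*.10,o,velocity=.15)
print(robot.current_contact_force(),robot.current_time_s())
robot.move_to([.535,-.215,.25],[180,0,61]);robot.pause(.15)
im,E_,K=grab('wrist','w14.png');print(robot.current_tool_pos(),robot.current_time_s())
for l in("wrench","grip","cradle"): print(l,[(np.round(d["rect"]).tolist(),round(d["p"],2)) for d in recognise(l,'wrist')][:3])
a=cv2.imread('pics/w1.png');b=im[:,:,::-1]
for i in(a,b):
    h=cv2.cvtColor(np.ascontiguousarray(i),cv2.COLOR_BGR2HSV)
    m=((h[...,0]<8)|(h[...,0]>172))&(h[...,1]>150)&(h[...,2]>60);m[:,:290]=0;m[:,360:]=0;m[:180]=0;m[285:]=0
    ys,xs=np.nonzero(m);print('red',xs.min(),xs.max(),ys.min(),ys.max(),len(xs),np.polyfit(ys,xs,1))
d=cv2.absdiff(a,np.ascontiguousarray(b))[60:290,280:370];print('diff mean',d.mean())
# nut dot from scene+top
for f in('top','scene'):
    im,E_,K=grab(f,f+'14.png');q=proj([*NUT,.111],E_,K)[0];x,y=q.astype(int)
    h=cv2.cvtColor(im,cv2.COLOR_RGB2HSV)[y-14:y+15,x-14:x+15]
    bl=(h[...,0]>95)&(h[...,0]<140)&(h[...,1]>90);w=np.argwhere(bl)-14+[y,x]
    print(f,q,w.tolist(),back(w[:,::-1],.111,E_,K).tolist() if len(w) else '')
    for l in('bottle','tub','carton'): print(l,[(np.round(e['rect']).tolist(),round(e['p'],2)) for e in recognise(l,f)][:1])
```

```text
[-0.30638538  0.61167067 -0.67327575] 59.375
[ 0.53320996 -0.21688966  0.24800095] 60.1
wrench [([325.0, 180.0, 46.0, 198.0], 0.87), ([128.0, 293.0, 64.0, 45.0], 0.71)]
grip [([126.0, 293.0, 64.0, 40.0], 0.83), ([327.0, 208.0, 26.0, 144.0], 0.66)]
cradle [([326.0, 171.0, 63.0, 192.0], 0.86)]
red 315 337 192 270 1458 [1.23480149e-02 3.23590945e+02]
red 317 339 194 272 1465 [1.05641316e-02 3.25937736e+02]
diff mean 10.524219001610305
top [297.65217411 167.66250886] [[162, 297], [162, 298]] [[0.6026783176583336, 0.07660907271598838, 0.11099999999999999], [0.6026514256839621, 0.07414486417415485, 0.11099999999999999]]
bottle [([350.0, 137.0, 24.0, 33.0], 0.69)]
tub [([177.0, 227.0, 33.0, 24.0], 0.78)]
carton [([329.0, 241.0, 40.0, 34.0], 0.82)]
scene [305.46578871 215.35385889] [[218, 300], [218, 301], [219, 300], [219, 301]] [[0.6036707844244561, 0.07534956136465376, 0.11099999999999999], [0.6017936188687154, 0.07662774246280157, 0.11099999999999999], [0.6055404529165044, 0.07812100019981527, 0.11099999999999999], [0.6036682804702209, 0.07939604099121433, 0.11099999999999999]]
bottle [([240.0, 218.0, 29.0, 42.0], 0.89)]
tub [([442.0, 302.0, 36.0, 44.0], 0.95)]
carton [([341.0, 204.0, 43.0, 41.0], 0.86)]
```

```bash
python3 -c "
from h import *
print(workorder.close_job(),robot.current_time_s())"
```

```text
the job is handed in; nothing more can be done
the job is handed in; nothing more can be done
```

I tightened the brass nut until the wrench broke over at roughly 0.18 rad, short of its end stop, and its dot then read past the holder's x axis; the head drooped about 15° in the grip on lift-off, but I levelled it and the wrench is back in its cradle as before, with no sign that the bottle, tub or carton moved; handed in at about 60 s.

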